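Pump up the pressure vessel of the wash liquid

ROBOT

A 6-joint arm with a two-finger parallel gripper is mounted at the origin on a cart in front of the work surface, level with it; the furniture and walls round the work are solid. World frame = base frame: x ahead of the robot, y to its left, z up, the work surface at z = 0. Lengths are in m, angles in rad, forces in N, time in s.
With the tool pointing down it reaches from about 0.425 to 0.95 m from the base axis. Payload 14.7 kg.
Tool frame: the origin (TCP) lies midway between the tips of the shut fingers; the grasp point (between the pads) lies 19 mm behind it (env.pinch_z is the z of the grasp point in the tool frame, in m); z points along the fingers, y is the line along which they close (so a half turn about z gives the same grasp; the last joint's range is limited). The gripper opens to 85 mm and grips with 20 to 120 N. Pads are 22 mm wide; open, the fingers measure 114 mm over their backs; the gripper's body (76 mm by 85 mm) begins 54 mm behind the grasp point. The pads swing forward as they close: fully open they stand 13 mm farther back than shut.
Start: joints at [1.075, 0.48, 1.596, -0, 1.065, -0.047], TCP at [0.282, 0.586, 0.231] pointing down, gripper open.
Joint ranges: [-2.75, 2.75], [-0.82, 2.05], [0.23, 2.67], [-1.56, 4.7], [0.09, 2.69], [-2.92, 2.92]. Speed limits (rad/s): [1.89, 1.89, 2.39, 3.01, 3.01, 3.01].

INTERFACE

Orientations are given as a rotation vector (axis times angle).
In Python, from station import env gives the robot as it stands.
- The arm moves only by the shell command python3 -m handwheel 'ROWS'. ROWS is a JSON object whose one key "moves" holds a list of rows, each an object of numbers: "wx", "wy", "wz": the turn, a rotation vector about the world's x, y, z in units of 8 degrees (1.0 is 8 degrees); "dx", "dy", "dz": the shift along the world's x, y, z in units of 25 mm (1.0 is 25 mm); "fingers": the finger opening in mm, from 0 to 85.4. A call has 1 to 5 rows; each row shifts and turns the commanded pose from where the row before left it; what a row does not reach is not made up. A row lasts 1/8 s, in which the tool goes at most 62.5 mm and 10.7 degrees, less where a joint would pass 70% of its speed; a pose out of reach is approached as far as the arm can. A call is refused whole if a number of a shift passes 1 or a number of a turn 1, either way. A call with a gripper value outside its range is refused whole. The fingers move at their own pace and stop on an object; the grip force is fixed at half the most. Time passes only in rows, so rows that do not move let the fingers close. It gives the time, the measured TCP pose, the force, the opening and the grip force at its end, in the units of the state.
- env.get_state(): the state, without advancing time (a new reading comes with each control period).
- env.grab_frame(name): name is "scene" or "top" or "wrist"; returns a dict with "frame" (400x640x3 uint8, red, green, blue), "depth" (400x640 float32, m along the optical axis (not along the pixel's ray), 0 where there is no reading), "intrinsics" (3x3 intrinsics, pixels), "k1" (the pictures are not rectified: a ray, as slopes to the right and down, at radius r is drawn at 1 + k1 r^2 times it, then the intrinsics apply), "pose" (4x4, takes a point from camera to world coordinates); the wrist camera has in their place "T_tool_cam" (4x4, takes a point from camera to tool coordinates, whose origin is the TCP and whose axes are the flange's). Camera axes: x right, y up, looking along -z (the intrinsics and any distortion apply to the point x, -y, -z); pixel columns grow to the right and rows downward; lengths in m; the calibration is good to about 2 mm. A picture is of the moment at which its call begins: read the wrist's pose just before it.
- env.hand_in(): hands the job in; it is judged then, once.
Trained networks look in the newest picture that a camera, given by its name, has taken for a name from the list of things; names that differ only in an ending like _2 or _b are one class to them, and where a whole thing is asked for, a point or a joint stands for the part that bears it (a point fixed in the world has none). Each returns a list of dicts, best first, with "conf" (0 to 1); they miss things now and then, are a little off and sometimes report something else, mostly with a low value. They report only what shows in the picture. A call takes as long as a camera call.
- env.look_for(camera, query): "point" ([x, y, z] in m, in world coordinates, good to about 4 mm: the middle of the surface that is visible of it).
- env.tip_of(camera, query): "point" ([x, y, z] in m, in world coordinates, good to about 4 mm: a listed point, or the origin of a listed thing).
The state is a dict: "time": time; "joint_positions": joint angles; "joint_velocities": joint speeds; "effort": joint torques, N m; "eef_pos": TCP position; "eef_rot": TCP orientation; "force": force on the tool from outside, world axes, zero at the start; "torque": the same for the moment, N m; "finger_gap": finger opening in m; "grasp_force": force on a finger pad.
Only numpy, scipy, OpenCV 4.12 (cv2) and the standard library are available. Lean on these libraries where they do the work, as an engineer would, in place of code of your own. Each camera call takes 0.05 s, during which the arm holds its last target. There are 200 camera calls.

TASK

Bring the steel wash-liquid vessel up to pressure: push its yellow vent lever round to fully shut, then press the blue plunger on the lid down, stroke after stroke, until the red indicator pin stands fully out of the lid. Only push with the fingertips: do not touch the pin itself, do not lift, tip or shove the vessel, and leave the things round it standing where they are. Finish with the plunger let up, the vent still shut and the pin still out.

Things in the scene. Friction and masses are not known exactly. Their poses are not given: they have to be found in the camera images.
- vessel: loose steel pressure vessel, 2.2 kg, foot 112 mm across, black lid 98 mm across, lid top 160 mm above the bench. Origin: centre of its underside, z up. Plunger at the lid's centre; indicator pin 34 mm toward -x, small fixed brass relief valve (174 mm high) 34 mm toward +x. Vent pipe toward -y, its mouth 96 mm from the centre. Outlet tap with a fixed blue wheel toward +y, 98 mm out: not used
- plunger_top (a point): centre of the top of the blue mushroom head of the plunger (38 mm across, top 218 mm above the bench when let up, 18 mm thick), on the vessel's axis; it moves with the plunger
- plunger (a joint): how far the plunger is pressed, m: 0 let up, 0.0175 at its lower stop. A spring returns it (4 N at the top, 9 N at the bottom; pumping takes up to 12 N). Vent shut: each full stroke (over 15.5 mm), let fully up again, raises the pin 4 mm, one of 9 to 14 mm raises it 2 mm, one under 7 mm nothing. Vent open: nothing. Once the pin is fully out the relief valve lets go: more strokes do no harm
- indicator_pin: red pin 9 mm thick in the brass gland (168 mm above the bench), 34 mm from the vessel's centre toward the vessel's -x. Origin: centre of the pin's top end. It has a green ring at its foot that comes out of the gland only when the pin is fully out. Not to be touched
- pin_rise (a joint): how far the indicator pin has risen, m: 0 down (its top 2 mm above the gland), about 0.020 fully out (22 mm above the gland). It stays where the pumping has brought it while the vent is shut and sinks back when the vent is opened half way
- vent_end (a point): point on the middle line of the yellow vent lever, 50 mm from its turning axis, 9 mm short of its round end, 172 mm above the bench. The lever's yellow part is 13 mm wide and 8 mm thick (168 to 176 mm above the bench) and reaches from 19 to 59 mm from the axis
- vent_axis (a point): point on the vertical turning axis of the vent lever, at the lever's mid height, 172 mm above the bench, 72 mm from the vessel's centre toward the vessel's -y
- vent (a joint): angle of the vent lever, rad: at 0 it points away from the vessel along the vent pipe (vessel's -y, fully open); it turns anticlockwise seen from above to its stop at 1.571, where it lies across the pipe, pointing along the vessel's +x (fully shut). It stays where it is left; about 1 N near its end moves it. Starts open, between 0 and 0.5
- beaker: clear 100 ml beaker, 55 mm across, 66 mm tall, standing under the vessel's spout; origin under its centre. Bystander
- refill_bottle: white bottle with a red cap, 62 mm across, 120 mm tall, behind the vessel; origin under its centre. Bystander
- blue_cap_bottle: white bottle with a blue cap, 48 mm across, 92 mm tall, behind the vessel; origin under its centre. Bystander
- calculator: dark pocket calculator 118 x 68 x 13 mm lying in front of the vessel; origin under its centre. Bystander
- petri_dish: closed petri dish 91 mm across, 15 mm tall, in front of the vessel; origin under its centre. Bystander
- cuvette_box: pale blue box 61 x 98 x 42 mm on the right; origin under its centre. Bystander
- lamp_carton: small cream carton 49 x 62 x 48 mm on the right; origin under its centre. Bystander
- specimen_cup: specimen cup with a yellow cap, 56 mm across, 68 mm tall, on the left; origin under its centre. Bystander

How it is judged:
On the way, in this order (a step that is already met when the one before it is completed fails the run):
1. the vent lever has been pushed fully shut, the pin still down (value of joint vent above 1.4 rad and value of joint pin_rise below 0.003 m), for 0.1 s.
2. the plunger has been pumped until the indicator pin is fully out (value of joint pin_rise above 0.017 m), for 0.2 s.
At the end, for the whole second after the job is handed in: vent lever within 0.17 rad of its shut stop, indicator pin risen more than 17 mm (of 20) and staying there, plunger let up to within 4 mm of its rest, vessel upright, at rest on the bench and within 40 mm of where it stood, every bystander upright and within 30 mm of where it stood (value of joint vent above 1.4 rad and value of joint pin_rise above 0.017 m and value of joint plunger below 0.004 m and angle between vessel's own z axis and vertical below 0.05 rad and height (world z) of vessel below 0.005 m and distance of vessel from where it was at the start of the episode below 0.04 m and linear speed of vessel below 0.02 m/s and distance of each of beaker, refill_bottle, blue_cap_bottle, calculator, petri_dish, cuvette_box, lamp_carton, specimen_cup from where it was at the start of the episode below 0.03 m and angle between each of beaker, refill_bottle, blue_cap_bottle, calculator, petri_dish, cuvette_box, lamp_carton, specimen_cup's own z axis and vertical below 0.1 rad); the robot touches nothing.
It fails at once if the indicator pin is touched (contact force between any of the arm, the fingers and indicator_pin above 0.5 N).
It fails at once if the vessel is lifted (height (world z) of vessel above 0.01 m).
It fails at once if the vessel is tipped by more than 10 degrees or shoved more than 40 mm (angle between vessel's own z axis and vertical above 0.17 rad or distance of vessel from where it was at the start of the episode above 0.04 m).
It fails at once if a bystander is lifted or knocked over (height (world z) of any of beaker, refill_bottle, blue_cap_bottle, calculator, petri_dish, cuvette_box, lamp_carton, specimen_cup above 0.012 m or angle between any of beaker, refill_bottle, blue_cap_bottle, calculator, petri_dish, cuvette_box, lamp_carton, specimen_cup's own z axis and vertical above 0.4 rad).
It fails at once if a bystander is moved more than 30 mm (distance of any of beaker, refill_bottle, blue_cap_bottle, calculator, petri_dish, cuvette_box, lamp_carton, specimen_cup from where it was at the start of the episode above 0.03 m).
It also fails if it takes over 48 s, if anything falls off the work surface, if the arm or the gripper's body presses on something with over 40 N, if the wrist force passes 120 N, or if a joint passes its speed limit or range.

## Working session

There is one attempt and no reset: what is moved stays moved. The work goes in short steps, Python scripts to look and compute and a shell command to move; the robot and the scene stay as the last step left them, time stands still between calls to the robot, and variables do not carry over. Pictures are saved under pics/ and viewed, at most 10 in all, crops included, and the job is handed in when it is done.

```bash
mkdir -p pics; ls
python3 - <<'E'
from station import env
import cv2, numpy as np
s=env.get_state(); print(s['time'],s['eef_pos'],s['eef_rot'],s['finger_gap'],s['force'])
for c in ['scene','top']:
    f=env.grab_frame(c); cv2.imwrite(f'pics/{c}0.png',f['frame'][:,:,::-1])
    for q in ['vessel','plunger_top','vent_end','vent_axis','indicator_pin']:
        for r in env.tip_of(c,q)[:2]: print(c,q,np.round(r['point'],4),round(r['conf'],2))
for q in ['beaker','refill_bottle','blue_cap_bottle','calculator','petri_dish','cuvette_box','lamp_carton','specimen_cup']:
    for r in env.tip_of('top',q)[:1]: print(q,np.round(r['point'],4),round(r['conf'],2))
E
```

```text
pics
0.0 [0.2817956  0.58528533 0.23068967] [-6.99047118e-01 -3.06248796e+00  1.81266413e-03] 0.08523646281991246 [-0.16824014 -0.21030814 -0.26157814]
scene vessel [5.559e-01 2.480e-02 5.000e-04] 0.58
scene plunger_top [0.5531 0.0277 0.215 ] 0.49
scene vent_end [ 0.5199 -0.0849  0.1705] 0.64
scene vent_end [ 5.530e-01 -3.116e-01 -1.000e-04] 0.41
scene vent_axis [ 0.5343 -0.039   0.1713] 0.37
top vessel [ 0.5555  0.0269 -0.0022] 0.69
top vessel [ 0.5433  0.374  -0.0031] 0.6
top plunger_top [0.5537 0.0309 0.2192] 0.44
top vent_end [ 0.5183 -0.0908  0.1698] 0.51
top vent_axis [ 0.5356 -0.0417  0.1726] 0.49
beaker [ 0.5773  0.1243 -0.0017] 0.66
refill_bottle [ 0.7062  0.0455 -0.0015] 0.6
blue_cap_bottle [ 0.6635 -0.0428 -0.0018] 0.84
calculator [ 0.4074 -0.0085 -0.0048] 0.76
petri_dish [ 0.4498  0.1405 -0.0024] 0.71
cuvette_box [ 0.6718 -0.3495  0.    ] 0.97
lamp_carton [ 5.542e-01 -3.155e-01  2.000e-04] 0.83
specimen_cup [ 5.472e-01  3.742e-01 -2.000e-04] 0.89
```

View pics/top0.png

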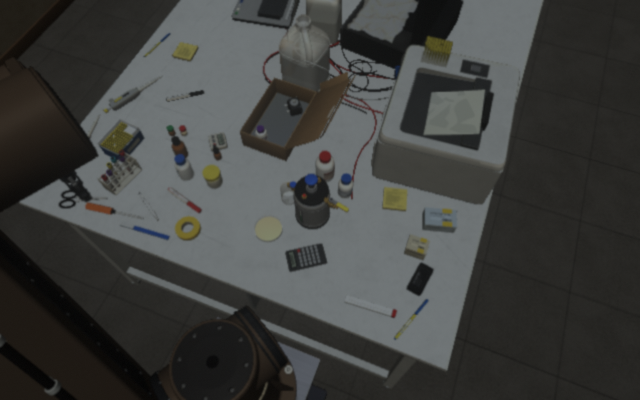

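View pics/scene0.png

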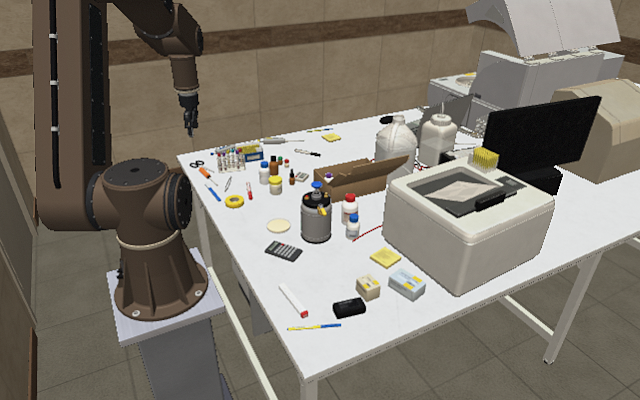

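The overhead view shows the vessel with its blue plunger at about (312,180) and the lever pointing to the lower right at about (340,207). The scene view shows the arm on the far left side. By my estimate the vessel is at (0.5545, 0.028) with a yaw of about -0.27, and the vent is near 0 rad. I'll lift, traverse and close the fingers.

```bash
python3 -m handwheel '{"moves":[{"dz":0.8,"fingers":0},{"dz":0.8,"dy":-1,"dx":0.4,"wz":0.6},{"dz":0.8,"dy":-1,"dx":0.4,"wz":0.6},{"dz":0.5,"dy":-1,"dx":0.4},{"dy":-1,"dx":0.4}]}'
python3 -m handwheel '{"moves":[{"dy":-1,"dx":0.4},{"dy":-1,"dx":0.4},{"dy":-1,"dx":0.4},{"dy":-1,"dx":0.4},{"dy":-1,"dx":0.4}]}'
python3 -m handwheel '{"moves":[{"dy":-1,"dx":0.4},{"dy":-1,"dx":0.4},{"dy":-1,"dx":0.4},{"dy":-1,"dx":0.4},{"dy":-1,"dx":0.4}]}'
python3 -m handwheel '{"moves":[{"dy":-1,"dx":0.4},{"dy":-1,"dx":0.4},{"dy":-1,"dx":0.4},{"dy":-1,"dx":0.2},{"dy":-1,"dx":0}]}'
python3 -m handwheel '{"moves":[{"dy":-1},{"dy":-1},{"dy":-1},{"dy":-1},{"dy":-1}]}'
python3 - <<'E'
from station import env
s=env.get_state(); print(s['time'],s['eef_pos'],s['eef_rot'],s['finger_gap'],s['force'],s['joint_positions'])
E
```

```text
1.0 [0.2819999  0.58564082 0.23132002] [6.98975186e-01 3.06283552e+00 3.20817266e-05] 0.08508122994776586 [ 0.27969702 -0.09675603 -0.30629548] [ 1.07541002e+00  4.80170084e-01  1.59628917e+00 -7.18810958e-06
  1.06511046e+00 -4.66441016e-02]validation failed for argument at $.mo...
validation failed for argument at $.mo...
validation failed for argument at $.mo...
validation failed for argument at $.mo...
validation failed for argument at $.mo...
```

```bash
python3 -m handwheel '{"moves":[{"wx":0,"wy":0,"wz":0,"dx":0,"dy":0,"dz":0.8,"fingers":0}]}'; python3 -m handwheel --help 2>&1 | head -30
```

```text
time: 1.12
eef_pos: [0.2816, 0.5848, 0.2501]
eef_rot: [-0.699, -3.062, 0.004]
force: [0.1, 0.1, -0.1]
finger_gap: 0.0694
grasp_force: 0.0
invalid input: not JSON, or not a number
```

All keys are required in every row, so I'll write full rows.

```bash
python3 -m handwheel '{"moves":[{"wx":0,"wy":0,"wz":0.6,"dx":0.4,"dy":-1,"dz":0.8,"fingers":0},{"wx":0,"wy":0,"wz":0.6,"dx":0.4,"dy":-1,"dz":0.8,"fingers":0},{"wx":0,"wy":0,"wz":0,"dx":0.4,"dy":-1,"dz":0.5,"fingers":0},{"wx":0,"wy":0,"wz":0,"dx":0.4,"dy":-1,"dz":0,"fingers":0},{"wx":0,"wy":0,"wz":0,"dx":0.4,"dy":-1,"dz":0,"fingers":0}]}' | head -2
python3 -m handwheel '{"moves":[{"wx":0,"wy":0,"wz":0,"dx":0.4,"dy":-1,"dz":0,"fingers":0},{"wx":0,"wy":0,"wz":0,"dx":0.4,"dy":-1,"dz":0,"fingers":0},{"wx":0,"wy":0,"wz":0,"dx":0.4,"dy":-1,"dz":0,"fingers":0},{"wx":0,"wy":0,"wz":0,"dx":0.4,"dy":-1,"dz":0,"fingers":0},{"wx":0,"wy":0,"wz":0,"dx":0.4,"dy":-1,"dz":0,"fingers":0}]}' | head -2
python3 -m handwheel '{"moves":[{"wx":0,"wy":0,"wz":0,"dx":0.4,"dy":-1,"dz":0,"fingers":0},{"wx":0,"wy":0,"wz":0,"dx":0.4,"dy":-1,"dz":0,"fingers":0},{"wx":0,"wy":0,"wz":0,"dx":0.4,"dy":-1,"dz":0,"fingers":0},{"wx":0,"wy":0,"wz":0,"dx":0.4,"dy":-1,"dz":0,"fingers":0},{"wx":0,"wy":0,"wz":0,"dx":0.4,"dy":-1,"dz":0,"fingers":0}]}'
```

```text
time: 1.75
eef_pos: [0.3324, 0.4593, 0.3039]
time: 2.38
eef_pos: [0.3822, 0.3343, 0.3037]
time: 3.0
eef_pos: [0.4321, 0.2093, 0.3037]
eef_rot: [-0.444, -3.11, 0.0]
force: [0.5, 0.2, -0.1]
finger_gap: 0.0001
grasp_force: 0.0
```

```bash
python3 -m handwheel '{"moves":[{"wx":0,"wy":0,"wz":0,"dx":0.4,"dy":-1,"dz":0,"fingers":0},{"wx":0,"wy":0,"wz":0,"dx":0.4,"dy":-1,"dz":0,"fingers":0},{"wx":0,"wy":0,"wz":0,"dx":0.4,"dy":-1,"dz":0,"fingers":0},{"wx":0,"wy":0,"wz":0,"dx":0.2,"dy":-1,"dz":0,"fingers":0},{"wx":0,"wy":0,"wz":0,"dx":0.2,"dy":-1,"dz":0,"fingers":0}]}' | head -2
python3 -m handwheel '{"moves":[{"wx":0,"wy":0,"wz":0,"dx":0.2,"dy":-1,"dz":0,"fingers":0},{"wx":0,"wy":0,"wz":0,"dx":0.2,"dy":-1,"dz":0,"fingers":0},{"wx":0,"wy":0,"wz":0,"dx":0,"dy":-1,"dz":0,"fingers":0},{"wx":0,"wy":0,"wz":0,"dx":0,"dy":-1,"dz":0,"fingers":0},{"wx":0,"wy":0,"wz":0,"dx":0,"dy":-1,"dz":0,"fingers":0}]}'
cat > h.py <<'E'
from station import env
import cv2, numpy as np
from scipy.spatial.transform import Rotation as R
def look(n, qs=('plunger_top','vent_end','vent_axis','indicator_pin'), cams=('wrist','scene','top'), save='wrist'):
    s=env.get_state(); print(s['time'],np.round(s['eef_pos'],4),np.round(s['eef_rot'],3),np.round(s['force'],1))
    for c in cams:
        f=env.grab_frame(c)
        if c==save: cv2.imwrite(f'pics/{n}.png',f['frame'][:,:,::-1])
        for q in qs:
            for r in env.tip_of(c,q)[:1]: print(c,q,np.round(r['point'],4),round(r['conf'],2))
E
python3 -c "
from h import *
look('w1')"
```

```text
time: 3.62
eef_pos: [0.4718, 0.0844, 0.3037]
time: 4.25
eef_pos: [0.4815, -0.0405, 0.3037]
eef_rot: [-0.445, -3.11, -0.0]
force: [-0.4, -0.2, -0.7]
finger_gap: -0.0002
grasp_force: 0.0
4.25 [ 0.4815 -0.0405  0.3037] [-0.445 -3.11  -0.   ] [-0.4 -0.2 -0.7]
wrist plunger_top [0.5563 0.0316 0.2188] 0.84
wrist vent_end [0.553  0.0308 0.2177] 0.73
wrist vent_axis [ 0.5345 -0.0353  0.1723] 0.95
wrist indicator_pin [ 0.4027 -0.0096  0.003 ] 0.48
scene plunger_top [0.554  0.028  0.2178] 0.66
scene vent_end [0.5515 0.0305 0.2169] 0.49
scene vent_axis [ 0.5228 -0.0899  0.174 ] 0.74
top plunger_top [0.5547 0.0293 0.218 ] 0.66
top vent_end [ 0.5195 -0.091   0.1692] 0.41
```

View pics/w1.png

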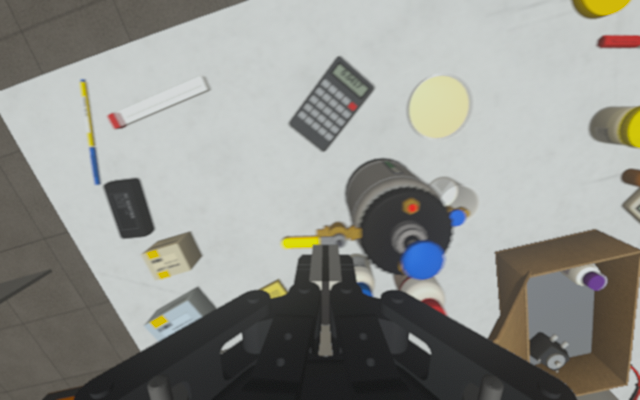

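The wrist view shows the yellow lever running from about (283,242) to (320,240), the pin gland at (411,207) and the plunger at (423,260). The finger tips are at (327,262). Next I'll back-project these pixels onto their known heights.

Run:
```python
from h import *
s=env.get_state(); f=env.grab_frame('wrist')
T=np.eye(4);T[:3,:3]=R.from_rotvec(s['eef_rot']).as_matrix();T[:3,3]=s['eef_pos']; T=T@f['T_tool_cam']
K=np.array(f['intrinsics']);k=f['k1']
def bp(p,z):
    u=cv2.undistortPoints(np.array([[p]],float),K,np.array([k,0,0,0.]))[0,0]
    d=T[:3,:3]@np.array([u[0],-u[1],-1]); o=T[:3,3]; return (o+d*(z-o[2])/d[2])
hsv=cv2.cvtColor(f['frame'],cv2.COLOR_RGB2HSV)
m=cv2.inRange(hsv,(22,120,120),(35,255,255)); m[:225]=0;m[255:]=0;m[:,:270]=0;m[:,330:]=0
ys,xs=np.nonzero(m); P=np.array([bp((x,y),.176)[:2] for x,y in zip(xs,ys)])
c=P.mean(0);w,v=np.linalg.eigh(np.cov(P.T));d=v[:,1];d*=-np.sign(d[1]);t=(P-c)@d
print('yellow',len(P),c,d,'far end',c+d*t.max(),'near',c+d*t.min(),np.degrees(np.arctan2(d[1],d[0])))
print('axis est',c+d*(t.max()-.059))
m=cv2.inRange(hsv,(100,150,60),(125,255,255)); m[:235]=0;m[285:]=0;m[:,:395]=0;m[:,450:]=0
ys,xs=np.nonzero(m); P=np.array([bp((x,y),.215)[:2] for x,y in zip(xs,ys)]); print('plunger',P.mean(0),np.ptp(P,0))
print('pin',bp((411,207),.17))
```

```text
yellow 446 [ 0.52378574 -0.07331278] [-0.09155888 -0.99579966] far end [ 0.52181668 -0.09472836] near [ 0.52627736 -0.04621368] -95.25329457331502
axis est [ 0.52721865 -0.03597618]
plunger [0.55396016 0.03059272] [0.03769651 0.03641973]
pin [0.52186931 0.03891741 0.17      ]
```

```bash
python3 -m handwheel '{"moves":[{"wx":0,"wy":0,"wz":0,"dx":0.25,"dy":-1,"dz":-0.7,"fingers":0},{"wx":0,"wy":0,"wz":0,"dx":0,"dy":-1,"dz":-1,"fingers":0},{"wx":0,"wy":0,"wz":0,"dx":0,"dy":0,"dz":-1,"fingers":0},{"wx":0,"wy":0,"wz":0,"dx":0,"dy":0,"dz":-1,"fingers":0},{"wx":0,"wy":0,"wz":0,"dx":0,"dy":0,"dz":-1,"fingers":0}]}'
python3 -m handwheel '{"moves":[{"wx":0,"wy":0,"wz":0,"dx":0,"dy":0,"dz":-0.95,"fingers":0},{"wx":0,"wy":0,"wz":0,"dx":0,"dy":0,"dz":0,"fingers":0}]}'
python3 -c "
from h import *
look('w2',cams=('wrist',))"
```

```text
time: 5.68
eef_pos: [0.4883, -0.0895, 0.1855]
eef_rot: [0.441, 3.11, -0.0]
force: [0.6, -0.5, 0.2]
finger_gap: 0.0001
grasp_force: 0.0
time: 5.92
eef_pos: [0.4872, -0.0891, 0.1614]
eef_rot: [-0.44, -3.108, -0.0]
force: [1.0, -0.2, 0.7]
finger_gap: 0.0002
grasp_force: 0.0
5.925 [ 0.4872 -0.0891  0.1614] [-0.44  -3.108 -0.   ] [ 1.  -0.2  0.7]
wrist vent_axis [ 0.5346 -0.0421  0.1706] 0.67
wrist indicator_pin [0.5208 0.0471 0.1673] 0.65
```

View pics/w2.png

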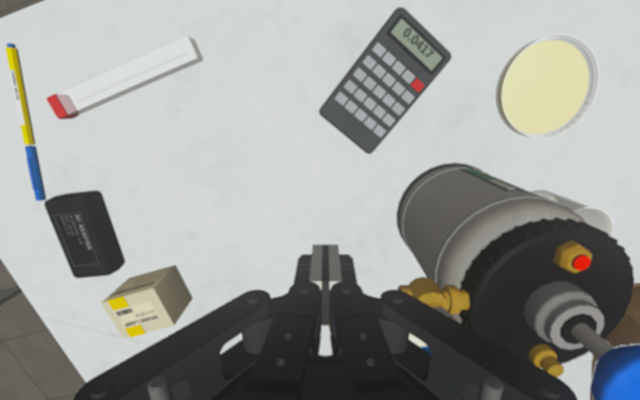

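The wrist view shows the fingers at (325,260), clear of the brass vent pipe at (435,297), with the lever hidden under the hand. The pin at (580,263) is well away from the fingers. Starting the push.

```bash
python3 -m handwheel '{"moves":[{"wx":0,"wy":0,"wz":0,"dx":0.62,"dy":-0.24,"dz":0,"fingers":0},{"wx":0,"wy":0,"wz":0,"dx":0.36,"dy":-0.08,"dz":0,"fingers":0},{"wx":0,"wy":0,"wz":0,"dx":0.38,"dy":-0.04,"dz":0,"fingers":0},{"wx":0,"wy":0,"wz":0,"dx":0.38,"dy":0.05,"dz":0,"fingers":0},{"wx":0,"wy":0,"wz":0,"dx":0.36,"dy":0.1,"dz":0,"fingers":0}]}'
python3 -c "
from h import *
look('s3',cams=('scene','top'),save='x')"
```

```text
time: 6.8
eef_pos: [0.5414, -0.0945, 0.1624]
eef_rot: [-0.44, -3.11, 0.0]
force: [-1.0, -1.4, 0.8]
finger_gap: -0.0002
grasp_force: 0.6
6.8 [ 0.5414 -0.0945  0.1624] [-0.44 -3.11  0.  ] [-1.  -1.4  0.8]
scene plunger_top [ 0.5554 -0.3117 -0.0011] 0.71
scene vent_end [ 0.5562 -0.0882  0.1754] 0.61
scene vent_axis [ 0.536  -0.0388  0.1705] 0.57
top plunger_top [0.556  0.0299 0.2163] 0.53
top vent_end [ 0.5559 -0.0854  0.1689] 0.61
top vent_axis [0.5528 0.0263 0.0013] 0.59
top indicator_pin [ 0.5574 -0.0839  0.1701] 0.7
```

```bash
python3 -m handwheel '{"moves":[{"wx":0,"wy":0,"wz":0,"dx":0.3,"dy":0.18,"dz":0,"fingers":0},{"wx":0,"wy":0,"wz":0,"dx":0.28,"dy":0.24,"dz":0,"fingers":0},{"wx":0,"wy":0,"wz":0,"dx":0.22,"dy":0.32,"dz":0,"fingers":0},{"wx":0,"wy":0,"wz":0,"dx":0.16,"dy":0.26,"dz":0,"fingers":0},{"wx":0,"wy":0,"wz":0,"dx":0.04,"dy":0.08,"dz":0,"fingers":0}]}'
python3 -c "
from h import *
look('s3',cams=('scene','top'),save='x')"
```

```text
time: 7.92
eef_pos: [0.5663, -0.0677, 0.1628]
eef_rot: [0.439, 3.11, -0.002]
force: [-1.5, -11.4, 7.7]
finger_gap: -0.0
grasp_force: 6.0
7.925 [ 0.5663 -0.0677  0.1628] [ 4.39e-01  3.11e+00 -2.00e-03] [ -1.5 -11.4   7.7]
scene plunger_top [0.5563 0.0308 0.2159] 0.45
scene vent_end [ 0.5868 -0.0536  0.1711] 0.42
scene vent_axis [ 0.5347 -0.0392  0.1704] 0.39
top plunger_top [0.5539 0.0303 0.2157] 0.5
top vent_end [ 0.5835 -0.0538  0.1689] 0.42
top vent_axis [ 0.536  -0.0383  0.1741] 0.53
```

The force reading and the lever's direction of about -16.4° show it at its shut stop. Backing off, lifting and moving over the plunger.

```bash
python3 -m handwheel '{"moves":[{"wx":0,"wy":0,"wz":0,"dx":-0.1,"dy":-0.6,"dz":0,"fingers":0},{"wx":0,"wy":0,"wz":0,"dx":0,"dy":0,"dz":1,"fingers":0},{"wx":0,"wy":0,"wz":0,"dx":0,"dy":0,"dz":1,"fingers":0},{"wx":0,"wy":0,"wz":0,"dx":0,"dy":0,"dz":1,"fingers":0},{"wx":0,"wy":0,"wz":0,"dx":0,"dy":0,"dz":0.8,"fingers":0}]}'
python3 -m handwheel '{"moves":[{"wx":0,"wy":0,"wz":0,"dx":-0.2,"dy":1,"dz":0,"fingers":0},{"wx":0,"wy":0,"wz":0,"dx":-0.16,"dy":1,"dz":0,"fingers":0},{"wx":0,"wy":0,"wz":0,"dx":0,"dy":1,"dz":0,"fingers":0},{"wx":0,"wy":0,"wz":0,"dx":0,"dy":1,"dz":0,"fingers":0},{"wx":0,"wy":0,"wz":0,"dx":0,"dy":0.5,"dz":0,"fingers":0}]}'
python3 -c "
from h import *
look('s4',cams=('scene','top'),save='scene')"
```

```text
time: 9.05
eef_pos: [0.5631, -0.083, 0.2584]
eef_rot: [0.441, 3.111, 0.0]
force: [-0.2, -0.2, -1.4]
finger_gap: -0.0001
grasp_force: 0.0
time: 9.68
eef_pos: [0.554, 0.0306, 0.2574]
eef_rot: [-0.439, -3.11, -0.0]
force: [0.3, -0.3, 0.7]
finger_gap: -0.0001
grasp_force: 0.0
9.675 [0.554  0.0306 0.2574] [-0.439 -3.11  -0.   ] [ 0.3 -0.3  0.7]
scene plunger_top [0.5534 0.0296 0.2162] 0.58
scene vent_end [ 0.5839 -0.0543  0.1723] 0.37
scene vent_axis [ 0.5342 -0.0376  0.1726] 0.53
top plunger_top [0.5548 0.0299 0.2162] 0.45
top vent_end [ 0.5781 -0.0572  0.1708] 0.54
top vent_axis [ 0.5358 -0.0425  0.174 ] 0.55
```

```bash
python3 -m handwheel '{"moves":[{"wx":0,"wy":0,"wz":0,"dx":0,"dy":0,"dz":-0.8,"fingers":0},{"wx":0,"wy":0,"wz":0,"dx":0,"dy":0,"dz":-0.6,"fingers":0},{"wx":0,"wy":0,"wz":0,"dx":0,"dy":0,"dz":-0.4,"fingers":0},{"wx":0,"wy":0,"wz":0,"dx":0,"dy":0,"dz":-0.4,"fingers":0},{"wx":0,"wy":0,"wz":0,"dx":0,"dy":0,"dz":-0.1,"fingers":0}]}'
python3 -m handwheel '{"moves":[{"wx":0,"wy":0,"wz":0,"dx":0,"dy":0,"dz":-0.04,"fingers":0}]}'
```

```text
time: 10.8
eef_pos: [0.5542, 0.0297, 0.2002]
eef_rot: [-0.44, -3.11, 0.0]
force: [-10.9, -1.9, 40.0]
finger_gap: 0.0003
grasp_force: 19.8
time: 10.92
eef_pos: [0.5543, 0.0298, 0.2003]
eef_rot: [0.44, 3.11, -0.0]
force: [-12.1, -1.1, 37.6]
finger_gap: -0.0004
grasp_force: 18.8
```

The force shows the plunger at its lower stop, so I'll pump with slightly shallower strokes.

```bash
python3 -m handwheel '{"moves":[{"wx":0,"wy":0,"wz":0,"dx":0,"dy":0,"dz":0.5,"fingers":0},{"wx":0,"wy":0,"wz":0,"dx":0,"dy":0,"dz":0.5,"fingers":0},{"wx":0,"wy":0,"wz":0,"dx":0,"dy":0,"dz":0,"fingers":0},{"wx":0,"wy":0,"wz":0,"dx":0,"dy":0,"dz":-0.5,"fingers":0},{"wx":0,"wy":0,"wz":0,"dx":0,"dy":0,"dz":-0.46,"fingers":0}]}'
python3 -m handwheel '{"moves":[{"wx":0,"wy":0,"wz":0,"dx":0,"dy":0,"dz":0,"fingers":0},{"wx":0,"wy":0,"wz":0,"dx":0,"dy":0,"dz":0.5,"fingers":0},{"wx":0,"wy":0,"wz":0,"dx":0,"dy":0,"dz":0.48,"fingers":0},{"wx":0,"wy":0,"wz":0,"dx":0,"dy":0,"dz":0,"fingers":0}]}'
python3 - <<'E'
from h import *
look('x',qs=('indicator_pin','plunger_top'),cams=('scene',),save='n')
f=env.grab_frame('wrist');cv2.imwrite('pics/w5.png',f['frame'][:,:,::-1])
E
```

```text
time: 11.55
eef_pos: [0.5553, 0.0299, 0.1997]
eef_rot: [0.44, 3.108, 0.001]
force: [-6.4, 0.6, 118.7]
finger_gap: -0.0001
grasp_force: 64.9
time: 12.05
eef_pos: [0.5542, 0.0299, 0.2244]
eef_rot: [0.44, 3.11, -0.0]
force: [-0.6, -1.0, -0.1]
finger_gap: -0.0001
grasp_force: 0.0
12.05 [0.5542 0.0299 0.2244] [ 0.44  3.11 -0.  ] [-0.6 -1.  -0.1]
scene plunger_top [0.5515 0.0285 0.2172] 0.38
```

View pics/w5.png

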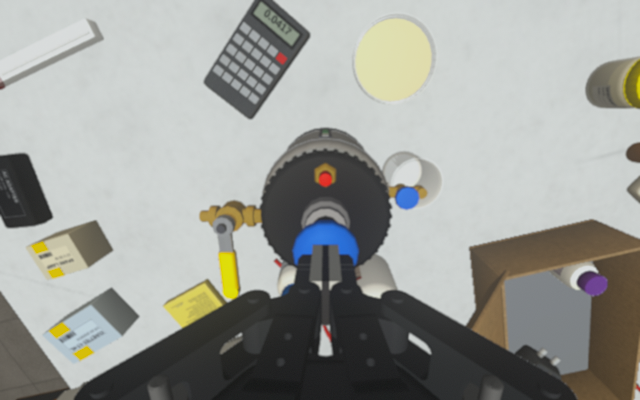

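The wrist view shows the lever lying shut, from (222,228) to (230,295), and the fingers centred on the blue head at (325,250). The red pin has begun to rise at (325,177). The last stroke hit the stop at 118.7 N, just under the 120 N limit, so I'll go gentler: a slow last row and less depth.

```bash
python3 -m handwheel '{"moves":[{"wx":0,"wy":0,"wz":0,"dx":0,"dy":0,"dz":-0.4,"fingers":0},{"wx":0,"wy":0,"wz":0,"dx":0,"dy":0,"dz":-0.3,"fingers":0},{"wx":0,"wy":0,"wz":0,"dx":0,"dy":0,"dz":-0.14,"fingers":0},{"wx":0,"wy":0,"wz":0,"dx":0,"dy":0,"dz":-0.08,"fingers":0}]}'
```

```text
time: 12.75
eef_pos: [0.5546, 0.0299, 0.2012]
eef_rot: [0.44, 3.11, 0.0]
force: [-0.4, -0.1, 11.5]
finger_gap: 0.0002
grasp_force: 5.7
```

```bash
python3 -m handwheel '{"moves":[{"wx":0,"wy":0,"wz":0,"dx":0,"dy":0,"dz":0.5,"fingers":0},{"wx":0,"wy":0,"wz":0,"dx":0,"dy":0,"dz":0.42,"fingers":0},{"wx":0,"wy":0,"wz":0,"dx":0,"dy":0,"dz":0,"fingers":0}]}' | head -2
python3 -m handwheel '{"moves":[{"wx":0,"wy":0,"wz":0,"dx":0,"dy":0,"dz":-0.4,"fingers":0},{"wx":0,"wy":0,"wz":0,"dx":0,"dy":0,"dz":-0.3,"fingers":0},{"wx":0,"wy":0,"wz":0,"dx":0,"dy":0,"dz":-0.14,"fingers":0},{"wx":0,"wy":0,"wz":0,"dx":0,"dy":0,"dz":-0.08,"fingers":0}]}'
python3 -m handwheel '{"moves":[{"wx":0,"wy":0,"wz":0,"dx":0,"dy":0,"dz":0.5,"fingers":0},{"wx":0,"wy":0,"wz":0,"dx":0,"dy":0,"dz":0.42,"fingers":0},{"wx":0,"wy":0,"wz":0,"dx":0,"dy":0,"dz":0,"fingers":0}]}' | head -2
```

```text
time: 13.12
eef_pos: [0.5544, 0.0299, 0.2246]
time: 13.62
eef_pos: [0.5547, 0.0299, 0.2009]
eef_rot: [0.44, 3.11, 0.0]
force: [1.1, -0.1, 12.0]
finger_gap: 0.0002
grasp_force: 6.1
time: 14.0
eef_pos: [0.5542, 0.0299, 0.2244]
```

```bash
python3 -m handwheel '{"moves":[{"wx":0,"wy":0,"wz":0,"dx":0,"dy":0,"dz":-0.4,"fingers":0},{"wx":0,"wy":0,"wz":0,"dx":0,"dy":0,"dz":-0.3,"fingers":0},{"wx":0,"wy":0,"wz":0,"dx":0,"dy":0,"dz":-0.14,"fingers":0},{"wx":0,"wy":0,"wz":0,"dx":0,"dy":0,"dz":-0.08,"fingers":0}]}'
python3 -m handwheel '{"moves":[{"wx":0,"wy":0,"wz":0,"dx":0,"dy":0,"dz":0.5,"fingers":0},{"wx":0,"wy":0,"wz":0,"dx":0,"dy":0,"dz":0.42,"fingers":0},{"wx":0,"wy":0,"wz":0,"dx":0,"dy":0,"dz":0,"fingers":0}]}' | head -2
python3 - <<'E'
from h import *
look('x',qs=('indicator_pin','plunger_top','vent_end'),cams=('scene','top'),save='n')
f=env.grab_frame('wrist');cv2.imwrite('pics/w6.png',cv2.resize(f['frame'][120:300,240:410,::-1],None,fx=3,fy=3,interpolation=cv2.INTER_CUBIC))
E
```

```text
time: 14.5
eef_pos: [0.5546, 0.0299, 0.2009]
eef_rot: [0.44, 3.11, 0.0]
force: [0.6, 1.0, 11.0]
finger_gap: -0.0001
grasp_force: 5.8
time: 14.88
eef_pos: [0.5541, 0.0299, 0.2242]
14.875 [0.5541 0.0299 0.2242] [-0.44  -3.111  0.   ] [-0.4  0.3 -0.9]
scene indicator_pin [0.5195 0.0396 0.1876] 0.56
scene plunger_top [0.5549 0.0286 0.2178] 0.4
scene vent_end [ 0.5781 -0.0551  0.1741] 0.43
top indicator_pin [ 0.666  -0.0405 -0.0012] 0.39
top plunger_top [ 0.5531 -0.3104 -0.    ] 0.73
```

View pics/w6.png

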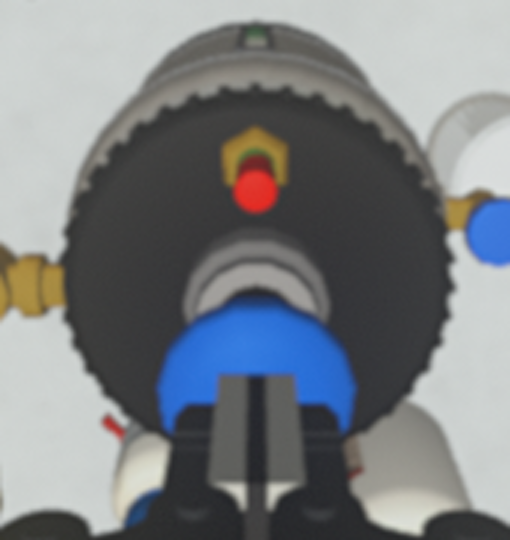

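The crop shows the pin standing tall, with its red top at (255,190) and the green ring just visible at its foot at (258,153). Extra strokes do no harm, so I'll do one more and then withdraw upward.

```bash
python3 -m handwheel '{"moves":[{"wx":0,"wy":0,"wz":0,"dx":0,"dy":0,"dz":-0.4,"fingers":0},{"wx":0,"wy":0,"wz":0,"dx":0,"dy":0,"dz":-0.3,"fingers":0},{"wx":0,"wy":0,"wz":0,"dx":0,"dy":0,"dz":-0.14,"fingers":0},{"wx":0,"wy":0,"wz":0,"dx":0,"dy":0,"dz":-0.08,"fingers":0}]}' | head -4
python3 -m handwheel '{"moves":[{"wx":0,"wy":0,"wz":0,"dx":0,"dy":0,"dz":0.5,"fingers":0},{"wx":0,"wy":0,"wz":0,"dx":0,"dy":0,"dz":0.5,"fingers":0},{"wx":0,"wy":0,"wz":0,"dx":0,"dy":0,"dz":1,"fingers":0},{"wx":0,"wy":0,"wz":0,"dx":0,"dy":0,"dz":1,"fingers":0},{"wx":0,"wy":0,"wz":0,"dx":0,"dy":0,"dz":1,"fingers":0}]}' | head -4
python3 - <<'E'
from h import *
look('x',qs=('indicator_pin','plunger_top','vent_end','vent_axis'),cams=('scene','top'),save='n')
f=env.grab_frame('wrist');cv2.imwrite('pics/w7.png',cv2.resize(f['frame'][80:300,180:420,::-1],None,fx=2.5,fy=2.5,interpolation=cv2.INTER_CUBIC))
E
```

```text
time: 15.82
eef_pos: [0.5549, 0.0299, 0.2015]
eef_rot: [0.44, 3.109, 0.0]
force: [0.9, -0.2, 11.4]
time: 16.45
eef_pos: [0.5539, 0.0299, 0.3019]
eef_rot: [-0.44, -3.11, 0.0]
force: [-0.0, 0.0, 0.1]
16.45 [0.5539 0.0299 0.3019] [-0.44 -3.11  0.  ] [-0.   0.   0.1]
scene plunger_top [0.5526 0.0303 0.2163] 0.6
scene vent_end [ 0.5828 -0.0536  0.1743] 0.42
scene vent_axis [ 0.536  -0.0382  0.1719] 0.59
top plunger_top [0.5549 0.0281 0.2161] 0.47
top vent_end [ 0.5788 -0.0544  0.1682] 0.62
top vent_axis [ 0.5361 -0.0419  0.1751] 0.52
```

View pics/w7.png

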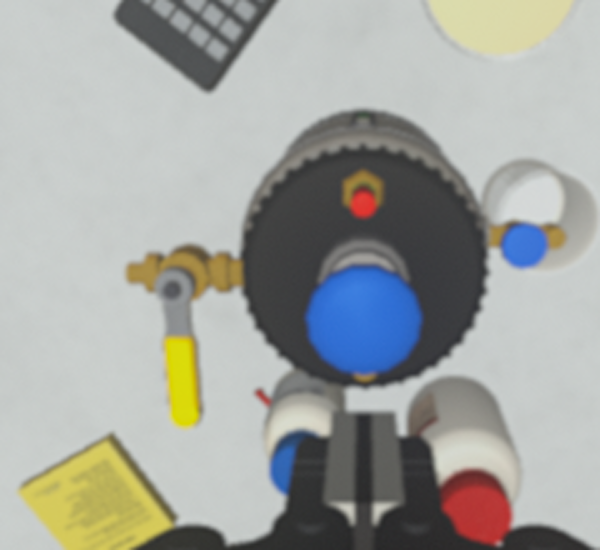

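The plunger is up and the pin is out, with its top at (363,204). The lever lies across the pipe from (174,290) to (185,420). I'll check the angle numerically before handing in.

Run:
```python
from h import *
s=env.get_state(); f=env.grab_frame('wrist')
T=np.eye(4);T[:3,:3]=R.from_rotvec(s['eef_rot']).as_matrix();T[:3,3]=s['eef_pos']; T=T@f['T_tool_cam']
K=np.array(f['intrinsics']);k=f['k1']
def bp(p,z):
    u=cv2.undistortPoints(np.array([[p]],float),K,np.array([k,0,0,0.]))[0,0]
    d=T[:3,:3]@np.array([u[0],-u[1],-1]); o=T[:3,3]; return (o+d*(z-o[2])/d[2])
c=lambda x,y:(x/2.5+180,y/2.5+80)
a=bp(c(173,290),.176);e=bp(c(186,415),.176);p=bp(c(364,320),.218)
pin=bp(c(363,204),.19)
print(a,e,p,pin); d=(e-a)[:2]; v=(a-p)[:2]; ang=np.degrees(np.arctan2(d[1],d[0])-np.arctan2(v[1],v[0])); print('vent deg',ang, 'len',np.hypot(*d),np.hypot(*v),'pin r if out',np.hypot(*(pin-p)[:2]))
g=bp(c(363,204),.170);print('pin r if down',np.hypot(*(g-p)[:2]))
for q in ['beaker','refill_bottle','blue_cap_bottle','calculator','petri_dish']:
    env.grab_frame('top')
    for r in env.tip_of('top',q)[:1]: print(q,np.round(r['point'],3))
```

```text
[ 0.53671347 -0.0386121   0.176     ] [ 0.58715949 -0.05210659  0.176     ] [0.55439921 0.03143401 0.218     ] [0.5228912  0.04023576 0.19      ]
vent deg 89.19410338767712 len 0.052219750566434665 0.0722443282433604 pin r if out 0.032714295644929024
pin r if down 0.029126282806891706
beaker [ 0.578  0.123 -0.004]
refill_bottle [ 0.704  0.049 -0.   ]
blue_cap_bottle [ 0.667 -0.041 -0.002]
calculator [ 0.407 -0.011 -0.001]
petri_dish [ 0.45   0.133 -0.004]
```

```bash
python3 -c "
from station import env
print(env.hand_in())"
```

```text
the job is handed in; nothing more can be done
None
```

I've handed the job in: the vent lever measures about 89° (shut), the indicator pin is fully out with its green ring showing, the plunger is up, and the vessel and the five nearest bystanders read within 10 mm of where they started (the other three were not re-measured). One early stroke hit the stop at 118.7 N, just under the 120 N wrist limit, and `hand_in()` returned no verdict.

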